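# Wedge the bread board up to its cleats

## Task

The small wooden board sags at the front of its holder. Take the long wedge by its thick tail and slide its thin end squarely under the middle of the board's front edge until the board comes up snug against the undersides of both steel cleats, stopping before you strain them, then let go so that the wedge holds the board there. Do not touch the board with the gripper, and leave the short wedge and everything else where it is.

Things in the scene. Friction and masses are not known exactly. Their poses are not given: they have to be found in the camera images.
- holder: Fixed wooden board holder, 200 x 178 mm, open at the front. Origin on the worktop under its middle; +x from the open front to the back. Side rails 30 mm high at y = +-83 mm; back ledge 22 mm high from x = +80 mm, back stop 50 mm high behind it; two front rests 11.5 mm high at x = -85, y = +-69.5 mm, with 125 mm of free worktop between them for the wedge.
- cleats: Two sprung steel cleats clamped on the rails' front ends. Their 4 mm flanges (x = -98 to -78 mm, |y| over 62 mm) overhang the board's front corners, undersides 35 to 42.5 mm up: clamped differently each time and NOT given by this pose (origin as the holder's). They yield 1 mm per 12 N. The board pressing up with 2 N in all is snug, 3 to 7 N ideal; over 10 N bends them.
- board: Loose wooden board 200 x 150 x 16 mm (x, y, z), 0.45 to 0.8 kg, in the holder. Origin at the centre of its underside, +x to the back; front edge at x = -100 mm. At the start it rests on the ledge and slopes down to the front by about 3.5 degrees, its front lower edge 11 mm above the worktop.
- board_front (a point): Middle of the board's front edge, half-way up its 16 mm thickness; axes as the board. Once the board bears on the cleats, each further mm of wedge adds about 2 N on them and 3 to 4 N of push: feel the contact.
- wedge_grip (a point): Centre of the thick tail of the LONG wooden wedge, half-way up, 18 mm from the tail end; +x towards the thin end, z up. The wedge lies on the worktop, 172 mm long, 34 mm wide, 0.12 kg; the tail is 32 mm thick for 32 mm, then the top tapers evenly to 4 mm over 140 mm; the underside is flat.
- wedge_tip (a point): Middle of the long wedge's thin end, 2 mm above its underside, 154 mm ahead of wedge_grip; same axes. Wood friction 0.5 to 0.7: driving the wedge takes 1.3 to 1.8 N of push per N it carries, about 2 to 8 N while the board rises, clearly more once the board bears on the cleats. Let go, it does not slip back.
- shim_mid (a point): Inside the SHORT wooden wedge, mid-length, 6 mm above its underside: 90 mm long, 32 mm wide, at most 16 mm thick, too low for this job. Leave alone.
- salt_shaker: Loose bystander: salt shaker, 44 mm across, 90 mm high; origin at the centre of its underside. Leave alone.
- spice_jar: Loose bystander: spice jar, 41 mm across, 108 mm high; origin at the centre of its underside. Leave alone.
- honey_jar: Loose bystander: honey jar, 60 mm across, 99 mm high; origin at the centre of its underside. Leave alone.
- garlic: Loose bystander: garlic bulb, 60 mm; origin at the centre of its underside. Leave alone.
- peg: Loose bystander: wooden clothes peg, 15 x 72 x 12 mm; origin at the centre of its underside. Leave alone.

How it is judged:
By the outcome, as a careful person would: the job done as asked, in the order asked, and still so for the second after the job is handed in, with the robot touching nothing.
It also fails if it takes over 64 s, if anything falls off the work surface, if the arm or the gripper's body presses on something with over 40 N, if the wrist force passes 120 N, or if a joint passes its speed limit or range.

## Robot

A 6-joint arm with a two-finger parallel gripper is mounted at the origin on a cart in front of the work surface, level with it; the furniture and walls round the work are solid. World frame = base frame: x ahead of the robot, y to its left, z up, the work surface at z = 0. Lengths are in m, angles in rad, forces in N, time in s.
With the tool pointing down it reaches from about 0.275 to 0.825 m from the base axis. Payload 4.9 kg.
Tool frame: the origin (TCP) lies midway between the tips of the shut fingers; the grasp point (between the pads) lies 19 mm behind it (bot.grip_depth is the distance from the TCP to the grasp point, in m); z points along the fingers, y is the line along which they close (so a half turn about z gives the same grasp; the last joint's range is limited). The gripper opens to 85 mm and grips with 20 to 120 N. Pads are 22 mm wide; open, the fingers measure 114 mm over their backs; the gripper's body (76 mm by 85 mm) begins 54 mm behind the grasp point. The pads swing forward as they close: fully open they stand 13 mm farther back than shut.
Start: joints at [-1.404, 0.326, -0.193, 1.052, 0, 1.437], TCP at [0.163, -0.525, 0.231] pointing down, gripper open.
Joint ranges: [-2.65, 2.65], [-0.97, 1.79], [-1.3, 1.35], [-1.93, 2.1], [-1.47, 1.37], [-3.14, 3.14]. Speed limits (rad/s): [2.57, 2.57, 3.14, 3.14, 3.14, 3.14].

## Interface

Orientations are given as a unit quaternion [w, x, y, z].
In Python, from cell import bot gives the robot as it stands. Calls block until the motion is done:
- bot.move_pose(position, orientation): joint-space move of the TCP to a pose.
- bot.move_linear(position, speed=0.15, rotation=None, until_force=None): straight line of the TCP; rotation=None keeps the orientation; speed is the mean speed in m/s. With until_force (N) it stops when the force on the tool has changed by that much, and returns True; else False.
- bot.goto_joints(angles): joint-space move.
- bot.set_gripper(opening, grasp_force=None): opening from 0.0 (shut) to 1.0 (fully open); grasp_force is the grip in N (None keeps the last); returns when the fingers have stopped.
- bot.wait(seconds).
- bot.solve_ik(position, orientation): joint angles nearest the present ones, or None.
- bot.camera(name): name is "side" or "top" or "wrist"; returns the picture (384x512x3 uint8, red, green, blue); there is no depth.
- bot.calibration(name): a dict with "mtx" (3x3 intrinsics, pixels), "extrinsics" (4x4, takes a point from world to camera coordinates); the wrist camera has in their place "hand_eye" (4x4, takes a point from camera to tool coordinates, whose origin is the TCP and whose axes are the flange's). Camera axes: x right, y down, z forward; pixel columns grow to the right and rows downward; lengths in m; the calibration is good to about 2 mm. A picture is of the moment at which its call begins: read the wrist's pose just before it. calibration takes no time and is no camera call.
A pose or a line that the arm cannot do raises bot.PlanningError and nothing moves.
- bot.close_job(): hands the job in; it is judged then, once.
Trained networks look in the newest picture that a camera, given by its name, has taken for a name from the list of things; names that differ only in an ending like _2 or _b are one class to them, and where a whole thing is asked for, a point or a joint stands for the part that bears it (a point fixed in the world has none). Each returns a list of dicts, best first, with "confidence" (0 to 1); they miss things now and then, are a little off and sometimes report something else, mostly with a low value. They report only what shows in the picture. A call takes as long as a camera call.
- bot.search_frame(camera, thing): "bbox" ([left, top, width, height] in pixels, round what is visible of it).
Readings, each from a call of its own:
- bot.read_clock(): time.
- bot.read_joint_positions(): joint angles.
- bot.read_joint_vel(): joint speeds.
- bot.read_joint_efforts(): joint torques, N m.
- bot.read_position(): TCP position.
- bot.read_tool_rot(): TCP orientation.
- bot.read_ft_force(): force on the tool from outside, world axes, zero at the start.
- bot.read_moment(): the same for the moment, N m.
- bot.read_gripper_width(): opening from 0.0 (shut) to 1.0 (fully open).
- bot.read_finger_force(): force on a finger pad.
Only numpy, scipy, OpenCV 4.12 (cv2) and the standard library are available. Lean on these libraries where they do the work, as an engineer would, in place of code of your own. Each camera call takes 0.05 s, during which the arm holds its last target. There are 200 camera calls.

## Working session

There is one attempt and no reset: what is moved stays moved. The work goes in short steps, each a Python script; the robot and the scene stay as the last script left them, time stands still between calls to the robot, and variables do not carry over. Pictures are saved under pics/ and viewed, at most 10 in all, crops included, and the job is handed in when it is done.

```bash
mkdir -p pics; ls; python3 - <<'E'
from cell import bot
import cv2,numpy as np
for c in("top","side"):
    im=bot.camera(c); cv2.imwrite(f"pics/{c}0.png",im[...,::-1])
    k=bot.calibration(c); print(c,k["mtx"].round(1).tolist(),k["extrinsics"].round(4).tolist())
    for t in("holder","board","wedge_grip","shim_mid","cleats","salt_shaker","peg","honey_jar","spice_jar","garlic"):
        print(t,[(np.round(d["bbox"],0).tolist(),round(d["confidence"],2)) for d in bot.search_frame(c,t)][:2])
print(bot.read_clock(),bot.calibration("wrist"))
E
```

```text
pics
top [[370.0, 0.0, 259.7], [0.0, 370.0, 189.7], [0.0, 0.0, 1.0]] [[0.0105, -0.9994, -0.0326, -0.2313], [-0.9936, -0.0068, -0.113, 0.5836], [0.1127, 0.0336, -0.9931, 1.0675], [0.0, 0.0, 0.0, 1.0]]
holder [([295.0, 172.0, 72.0, 68.0], 0.92)]
board [([287.0, 175.0, 76.0, 61.0], 0.64)]
wedge_grip [([144.0, 215.0, 57.0, 27.0], 0.96)]
shim_mid [([170.0, 174.0, 28.0, 16.0], 0.86)]
cleats [([284.0, 179.0, 17.0, 66.0], 0.61), ([287.0, 175.0, 76.0, 60.0], 0.16)]
salt_shaker [([292.0, 134.0, 13.0, 14.0], 0.5), ([146.0, 216.0, 54.0, 29.0], 0.21)]
peg [([154.0, 156.0, 20.0, 10.0], 0.69)]
honey_jar [([379.0, 228.0, 29.0, 25.0], 0.72)]
spice_jar [([286.0, 175.0, 77.0, 62.0], 0.66), ([376.0, 206.0, 27.0, 17.0], 0.57)]
garlic [([305.0, 145.0, 20.0, 19.0], 0.84)]
side [[363.3, 0.0, 247.5], [0.0, 363.3, 185.1], [0.0, 0.0, 1.0]] [[-0.9997, -0.0183, -0.0151, 0.5917], [-0.001, 0.669, -0.7432, 0.2254], [0.0237, -0.743, -0.6689, 1.092], [0.0, 0.0, 0.0, 1.0]]
holder [([235.0, 141.0, 57.0, 53.0], 0.91)]
board [([239.0, 147.0, 47.0, 42.0], 0.93), ([232.0, 251.0, 20.0, 22.0], 0.55)]
wedge_grip [([274.0, 245
[... 161 characters left out ...]
[([205.0, 165.0, 15.0, 22.0], 0.77)]
peg [([212.0, 274.0, 15.0, 17.0], 0.48)]
honey_jar [([278.0, 120.0, 12.0, 28.0], 0.7)]
spice_jar [([258.0, 122.0, 17.0, 24.0], 0.6)]
garlic []
1.1 {'mtx': array([[293.08851597,   0.        , 255.16138292],
       [  0.        , 293.08851597, 188.61022257],
       [  0.        ,   0.        ,   1.        ]]), 'hand_eye': array([[-6.44405673e-04, -9.59617541e-01, -2.81307233e-01,
         7.09173529e-02],
       [ 9.99999459e-01, -8.48191939e-04,  6.02666833e-04,
        -1.45107573e-04],
       [-8.16932192e-04, -2.81306692e-01,  9.59617568e-01,
        -1.42880249e-01],
       [ 0.00000000e+00,  0.00000000e+00,  0.00000000e+00,
         1.00000000e+00]])}
```

```bash
python3 - <<'E'
import cv2
a=cv2.imread("pics/top0.png")[120:270,130:420]; cv2.imwrite("pics/top0c.png",cv2.resize(a,None,fx=2.75,fy=2.75,interpolation=cv2.INTER_CUBIC))
a=cv2.imread("pics/side0.png")[100:310,170:330]; cv2.imwrite("pics/side0c.png",cv2.resize(a,None,fx=2.85,fy=2.85,interpolation=cv2.INTER_CUBIC))
E
```

```text
(no output)
```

View pics/top0c.png

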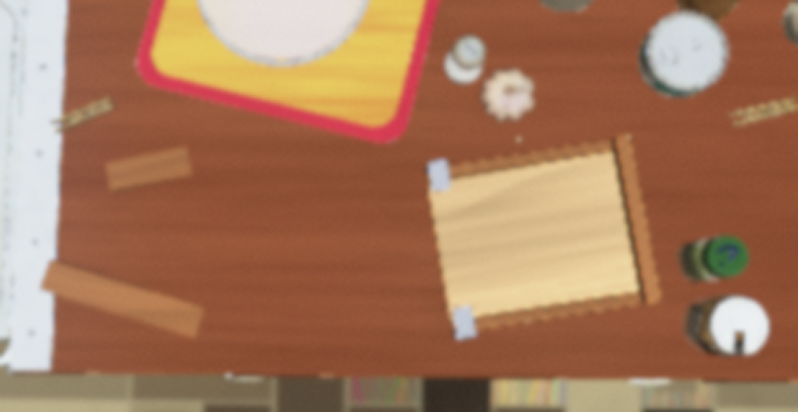

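View pics/side0c.png

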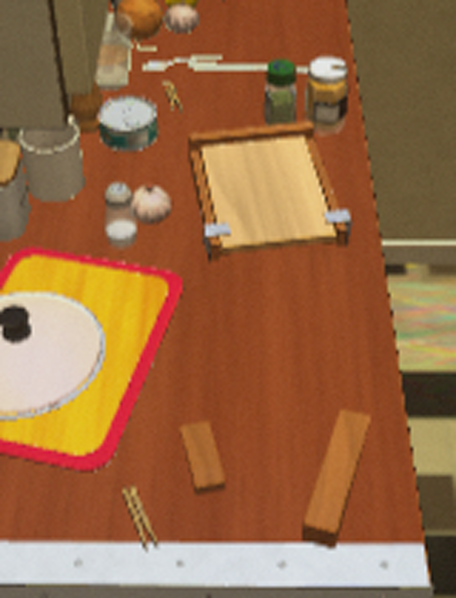

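The top view shows the long wedge with its tail at crop (47,275) and tip at (200,322). The board front edge runs from (435,190) to (455,320), with the cleats at (439,175) and (464,323). The side view shows the thick end face nearest the camera, so the tail is at +y and the tip points to -y, towards the board.

```bash
cat > h.py <<'E'
from cell import bot
import numpy as np, cv2
from scipy.spatial.transform import Rotation as R
def q2R(q): return R.from_quat(np.roll(q,-1)).as_matrix()
def R2q(m): return np.roll(R.from_matrix(m).as_quat(),1)
def down(psi): # tool z down, tool x towards heading psi
    c,s=np.cos(psi),np.sin(psi)
    return R2q(np.array([[c,s,0],[s,-c,0],[0,0,-1]]))
def cam(name,pose=None):
    k=bot.calibration(name)
    if name!="wrist": return k["mtx"],k["extrinsics"]
    T=np.eye(4); T[:3,:3]=q2R(pose[1]); T[:3,3]=pose[0]
    return k["mtx"],np.linalg.inv(T@k["hand_eye"])
def back(K,E,uv,z):
    d=np.linalg.inv(K)@[uv[0],uv[1],1]; Rt=E[:3,:3].T; o=-Rt@E[:3,3]; d=Rt@d
    return o+d*(z-o[2])/d[2]
def proj(K,E,p):
    p=E[:3,:3]@np.asarray(p)+E[:3,3]; return (K@p)[:2]/p[2]
def wrist():
    pose=(np.array(bot.read_position()),np.array(bot.read_tool_rot())); return bot.camera("wrist"),pose
E
python3 - <<'E'
from h import *
K,E=cam("top")
for n,u,v,z in[("tailA",50,262,.032),("tailB",42,288,.032),("tipA",203,308,.004),("tipB",195,336,.004),("cleatA",439,175,.04),("cleatB",464,323,.04),("backA",622,140,.05),("backB",652,303,.05),("frontA",433,205,.027),("frontB",450,308,.027),("shim",148,168,.012),("salt",465,60,.05),("garlic",508,95,.04),("edge",300,373,0),("left",65,300,0)]:
    print(n,back(K,E,(u/2.75+130,v/2.75+120),z).round(3))
print(q2R(bot.read_tool_rot()).round(2))
E
```

```text
tailA [0.507 0.103 0.032]
tailB [0.479 0.111 0.032]
tipA [ 0.459 -0.059  0.004]
tipB [ 0.429 -0.051  0.004]
cleatA [ 0.603 -0.314  0.04 ]
cleatB [ 0.447 -0.341  0.04 ]
backA [ 0.64  -0.506  0.05 ]
backB [ 0.469 -0.534  0.05 ]
frontA [ 0.572 -0.309  0.027]
frontB [ 0.462 -0.327  0.027]
shim [0.612 0.005 0.012]
salt [ 0.726 -0.341  0.05 ]
garlic [ 0.69  -0.388  0.04 ]
edge [ 0.39  -0.166  0.   ]
left [0.466 0.096 0.   ]
[[ 0.96  0.3   0.  ]
 [ 0.3  -0.96 -0.  ]
 [ 0.    0.   -1.  ]]
```

```bash
python3 - <<'E'
from h import *
import json
bot.move_pose([.515,-.30,.2],down(np.radians(100)))
im,p=wrist(); cv2.imwrite("pics/w_board.png",im[...,::-1])
P={"board":[p[0].tolist(),p[1].tolist()]}
for t in("board_front","cleats"): print(t,bot.search_frame("wrist",t)[:2])
bot.move_pose([.47,.02,.2],down(np.radians(73)))
im,p=wrist(); cv2.imwrite("pics/w_wedge.png",im[...,::-1])
P["wedge"]=[p[0].tolist(),p[1].tolist()]
json.dump(P,open("P.json","w")); print(P,bot.read_clock(),bot.read_joint_positions())
E
```

```text
board_front [{'bbox': [192.5, 182.8, 135.8, 154.7], 'confidence': 0.94}]
cleats [{'bbox': [175.4, 180.2, 173.9, 30.3], 'confidence': 0.62}]
{'board': [[0.5144535227478807, -0.3009364733608603, 0.20010040472771745], [9.053651422536506e-05, 0.6434816067197144, 0.7654615376092572, -0.0002192200410435172]], 'wedge': [[0.47063786077139574, 0.019294395918499706, 0.20022152577115088], [0.00043872353971582896, 0.8040315747421934, 0.5945863970573401, 0.00022533001479092173]]} 4.075 [-1.16170089e-01  2.06081483e-01 -4.40543781e-01  9.23435094e-01
 -2.53281875e-04  1.75250055e+00]
```

View pics/w_board.png

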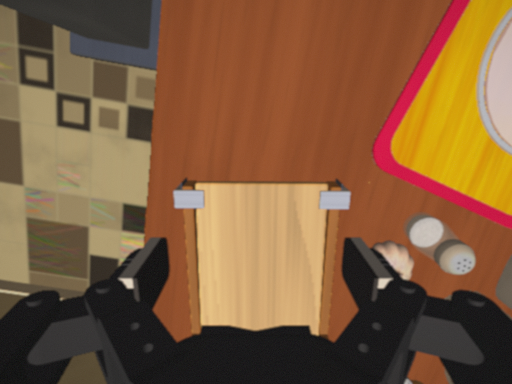

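View pics/w_wedge.png

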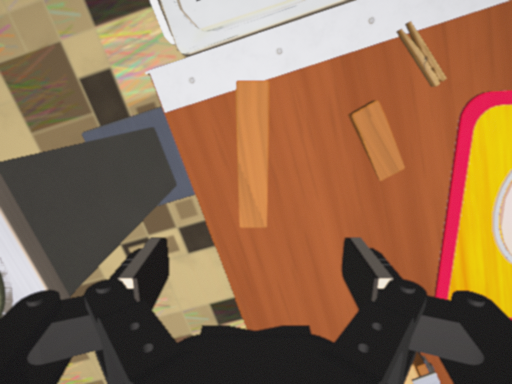

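The board view shows the front edge from about (195,183) to (329,183), nearly square to the image, with cleats at (189,199) and (335,200). The wedge view shows the tail at rows 81 (columns 237–269) and the tip at row 227 (columns 239–268). I'll back-project these and check them against the known sizes.

```bash
python3 - <<'E'
from h import *
import json
P=json.load(open("P.json"))
for n in P: P[n]=[np.array(x) for x in P[n]]
# crops for subpixel
a=cv2.imread("pics/w_board.png")[165:225,165:360]; b=cv2.imread("pics/w_wedge.png")[70:240,225:285]
A=cv2.resize(a,None,fx=4,fy=4,interpolation=cv2.INTER_CUBIC); B=cv2.resize(cv2.rotate(b,cv2.ROTATE_90_CLOCKWISE),None,fx=4,fy=4,interpolation=cv2.INTER_CUBIC)
C=np.zeros((A.shape[0]+B.shape[0],800,3),np.uint8); C[:A.shape[0],:A.shape[1]]=A; C[A.shape[0]:,:B.shape[1]]=B
cv2.imwrite("pics/crop.png",C)
K,E=cam("wrist",P["wedge"])
for n,u,v,z in[("tailL",237,81,.032),("tailR",269,81,.032),("tipL",239,227,.004),("tipR",268,227,.004)]: print(n,back(K,E,(u,v),z).round(4))
K,E=cam("wrist",P["board"])
for n,u,v,z in[("fL",195,183,.027),("fR",329,183,.027),("cL",189,199,.042),("cR",335,200,.042)]: print(n,back(K,E,(u,v),z).round(4))
E
```

```text
tailL [0.4799 0.1125 0.032 ]
tailR [0.5105 0.1031 0.032 ]
tipL [ 0.4279 -0.0497  0.004 ]
tipR [ 0.4627 -0.0604  0.004 ]
fL [ 0.4503 -0.3274  0.027 ]
fR [ 0.5978 -0.3018  0.027 ]
cL [ 0.4484 -0.3418  0.042 ]
cR [ 0.6042 -0.3158  0.042 ]
```

View pics/crop.png

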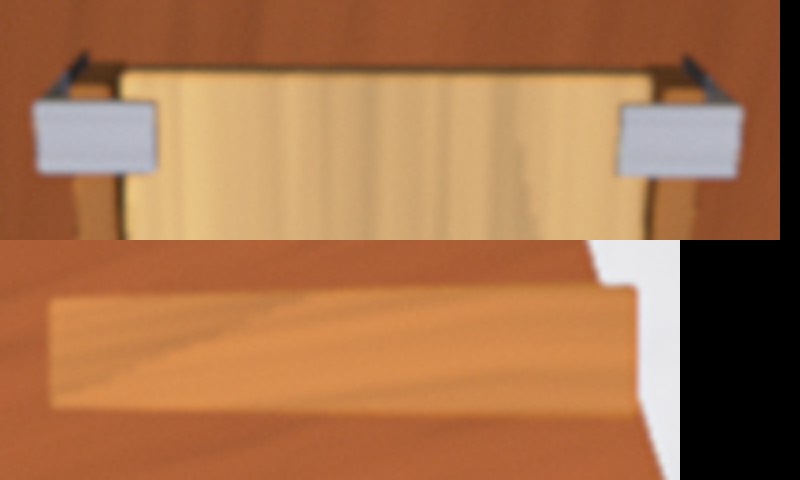

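```bash
python3 - <<'E'
from h import *
import json
P=json.load(open("P.json"))
for n in P: P[n]=[np.array(x) for x in P[n]]
deg=lambda v:np.degrees(np.arctan2(v[1],v[0]))
K,E=cam("wrist",P["wedge"]); g=lambda u,v,z:back(K,E,(u,v),z)[:2]
t=[g(236.4,80.1,.032),g(268.4,80.1,.032)]; p=[g(239.1,226.9,.004),g(266.6,226.9,.004)]
tm,pm=np.mean(t,0),np.mean(p,0); d=pm-tm
print("wedge",tm,pm,np.linalg.norm(d),deg(d),np.linalg.norm(t[1]-t[0]),np.linalg.norm(p[1]-p[0]))
u=d/np.linalg.norm(d); print("grip",(tm+18e-3*u+pm-154e-3*u)/2)
K,E=cam("wrist",P["board"])
f=[g(194.6,182.1,.027),g(327.4,182.6,.027)]
z=.0427
c=[g(172.9,182,z)*0+g((172.9+203.9)/2,198.7,z),g((319.6+349.9)/2,199.5,z)]
for n,q in(("board",f),("cleat",c)):
    w=q[1]-q[0]; print(n,np.mean(q,0),np.linalg.norm(w),deg(w)-90)
E
```

```text
wedge [0.49489751 0.10882121] [ 0.44455367 -0.05470112] 0.17109662161081174 -107.11209791211813 0.031928118695459265 0.03448168290762311
grip [0.48973406 0.09204975]
board [ 0.52280892 -0.31402627] 0.14828433834567964 -80.35622990781128
cleat [ 0.5257019  -0.32821015] 0.1579332337817737 -80.46085874007358
```

```bash
cat >> h.py <<'E'
U=np.array([np.cos(np.radians(-80.4)),np.sin(np.radians(-80.4)),0])
F=np.array([.5228,-.3140,0])
def tcp(d,z): return F+U*(d-.154)+[0,0,z]   # grip pose with tip inserted d past front edge
E
python3 - <<'E'
from h import *
g=np.array([.4897,.0920]); q=down(np.radians(72.9)); q2=down(np.radians(99.6))
bot.move_pose([*g,.09],q)
bot.set_gripper(.7)
print(bot.move_linear([*g,.002],speed=.1,until_force=8), bot.read_position())
bot.set_gripper(0,60); print("w",bot.read_gripper_width(),bot.read_finger_force())
bot.move_linear([*g,.009],speed=.05)
bot.move_linear(tcp(-.03,.009),speed=.12,rotation=q2)
print(bot.move_linear(tcp(-.03,.002),speed=.02,until_force=4),bot.read_position())
bot.set_gripper(.6); bot.wait(.2)
im,p=wrist(); cv2.imwrite("pics/w_pre.png",im[...,::-1])
print(p,bot.read_clock(),bot.read_ft_force())
E
```

```text
False [0.49015568 0.09203931 0.00241272]
w 0.38749040738026846 60.34241449087858
True [ 0.49221094 -0.13236014  0.00282232]
(array([ 0.49150223, -0.13211426,  0.00223262]), array([-6.81990197e-04,  6.45360897e-01,  7.63877500e-01, -1.09412708e-04])) 9.675 [ 0.06699196 -0.12488095  0.53074826]
```

View pics/w_pre.png

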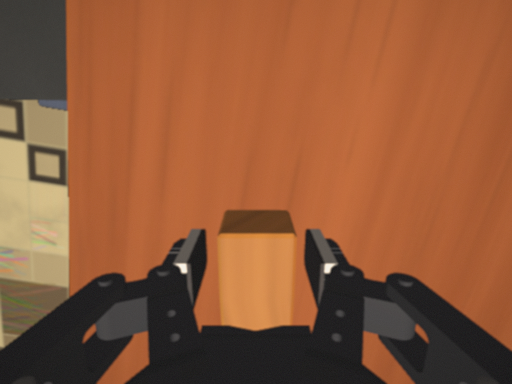

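The tail sits centred between the fingers (columns 219–294) and square to the tool. I'll re-grip it and drive it in, first to d = 68 mm, logging the force as it goes.

```bash
python3 - <<'E'
from h import *
bot.set_gripper(0,60); f0=np.array(bot.read_ft_force()); np.save("f0.npy",f0); print("w",bot.read_gripper_width(),f0.round(2))
z=bot.read_position()[2]
np.save("z.npy",z)
def rd():
    f=np.mean([bot.read_ft_force() for _ in range(3)],0)-f0
    p=np.array(bot.read_position()); return round(((p-F)@U+.154)*1e3,1),round(-f@U,2),f.round(1).tolist(),round(bot.read_clock(),1)
bot.move_linear(tcp(.015,z),speed=.06); print(rd())
for d in (.03,.038,.045,.055,.062,.068):
    s=bot.move_linear(tcp(d,z),speed=.025,until_force=20); print(s,*rd())
    if s: break
im=bot.camera("side"); cv2.imwrite("pics/side1.png",cv2.resize(im[120:230,200:320,::-1],None,fx=5,fy=5,interpolation=cv2.INTER_CUBIC))
E
```

```text
w 0.3819889152251608 [ 0.34 -0.26  3.02]
(np.float64(15.8), np.float64(-1.17), [0.2, -1.2, -1.7], 10.9)
False 30.3 2.01 [-1.6, 1.8, -1.1] 11.6
False 37.6 4.45 [-1.2, 4.3, 2.7] 12.1
False 41.5 13.72 [-2.3, 13.5, 7.8] 12.5
False 50.9 15.23 [-2.6, 15.0, 9.3] 13.1
False 58.0 14.2 [-2.7, 13.9, 9.3] 13.5
False 64.0 14.54 [-2.8, 14.3, 9.1] 13.9
```

View pics/side1.png

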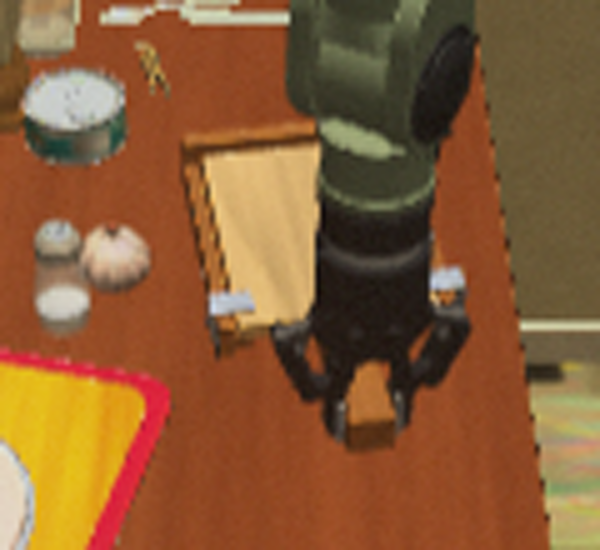

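The wedge is squarely under the middle of the front edge and the tail is still held (crop (370,430)). The tool presses down with about 9 N, which adds friction, so I'll ease z first and then feel forward in 1 mm steps.

```bash
cat >> h.py <<'E'
def rd(n=4):
    f0=np.load("f0.npy"); f=np.mean([bot.read_ft_force() for _ in range(n)],0)-f0
    p=np.array(bot.read_position()); return round(((p-F)@U+.154)*1e3,2),round(-f@U,2),round(f[2]+f0[2],2),round(p[2]*1e3,2),round(bot.read_clock(),1)
E
python3 - <<'E'
from h import *
z=float(np.load("z.npy")); print(z)
d=.068
print(rd())
for k in range(6):
    if rd()[2]<3: break
    z+=.0005; bot.move_linear(tcp(d,z),speed=.02); print("z",round(z*1e3,2),*rd())
np.save("z.npy",z)
for k in range(8):
    d+=.001; bot.move_linear(tcp(d,z),speed=.015); print(round(d*1e3,1),*rd())
np.save("d.npy",d)
E
```

```text
0.0025674142189431245
(np.float64(64.04), np.float64(14.8), np.float64(12.4), np.float64(2.53), 13.9)
z 3.07 65.31 10.24 5.06 2.56 14.2
z 3.57 65.85 7.32 1.61 2.64 14.4
69.0 66.6 7.91 1.29 2.6 14.7
70.0 67.51 8.49 1.65 2.59 14.9
71.0 68.43 8.79 2.11 2.59 15.2
72.0 69.36 9.45 1.41 2.58 15.4
73.0 70.37 8.92 2.36 2.61 15.7
74.0 71.3 7.62 3.12 2.56 15.9
75.0 72.32 9.38 2.89 2.61 16.2
76.0 73.29 8.89 3.05 2.58 16.4
```

```bash
python3 - <<'E'
from h import *
z=float(np.load("z.npy")); d=float(np.load("d.npy"))
while d<.120:
    d+=.001; bot.move_linear(tcp(d,z),speed=.015); r=rd(6); print(round(d*1e3,1),*map(float,r))
    if r[2]>5: z+=.0004
    elif r[2]<-1: z-=.0004
    if r[1]>13.5: break
    if r[4]>45: break
np.save("d.npy",d); np.save("z.npy",z)
E
```

```text
77.0 74.25 9.09 2.66 2.58 16.7
78.0 75.28 9.06 2.91 2.6 16.9
79.0 76.28 9.64 3.15 2.59 17.2
80.0 77.27 9.5 3.45 2.6 17.4
81.0 78.26 8.96 3.76 2.6 17.7
82.0 79.27 8.98 2.76 2.6 17.9
83.0 80.29 9.33 4.13 2.6 18.2
84.0 81.25 7.65 3.32 2.59 18.4
85.0 82.25 8.81 3.02 2.6 18.7
86.0 83.24 9.37 2.24 2.6 18.9
87.0 84.25 8.67 3.32 2.59 19.2
88.0 85.26 9.81 3.67 2.6 19.4
89.0 86.25 8.5 3.4 2.58 19.7
90.0 87.24 9.15 3.73 2.58 19.9
91.0 88.24 10.0 2.61 2.59 20.2
92.0 89.27 9.71 2.92 2.62 20.4
93.0 90.24 9.68 3.45 2.57 20.7
94.0 91.23 9.54 3.36 2.59 20.9
95.0 92.23 10.23 3.66 2.6 21.2
96.0 93.2 9.08 3.45 2.59 21.4
97.0 94.11 8.53 2.84 2.59 21.7
98.0 94.87 11.22 3.14 2.59 21.9
99.0 95.74 9.87 3.99 2.56 22.2
100.0 96.75 10.2 3.91 2.58 22.4
101.0 97.74 9.93 4.7 2.59 22.7
102.0 98.75 9.81 3.73 2.6 22.9
103.0 99.71 9.89 4.3 2.57 23.2
104.0 100.71 10.59 4.14 2.59 23.4
105.0 101.71 9.68 4.34 2.59 23.7
106.0 102.73 9.94 3.78 2.59 23.9
107.0 103.7 11.41 4.61 2.61 24.2
108.0 104.72 10.9 3.94 2.61 24.4
109.0 105.72 10.69 4.03 2.59 24.7
110.0 106.72 9.8 3.99 2.58 24.9
111.0 107.71 10.55 4.76 2.58 25.2
112.0 108.68 10.68 4.12 2.59 25.4
113.0 109.7 10.39 4.39 2.58 25.7
114.0 110.7 11.19 4.98 2.6 25.9
115.0 111.72 10.55 5.13 2.58 26.2
116.0 112.81 9.17 1.32 2.6 26.4
117.0 112.87 12.25 2.51 2.59 26.7
118.0 113.29 14.44 3.87 2.6 26.9
```

```bash
python3 - <<'E'
from h import *
z=float(np.load("z.npy")); d=float(np.load("d.npy"))
bot.wait(.3); r=rd(10); print(*map(float,r))
for k in range(8):
    if r[1]>16.3: break
    d+=.0005; bot.move_linear(tcp(d,z),speed=.01); bot.wait(.2); r=rd(10); print(round(d*1e3,1),*map(float,r))
np.save("d.npy",d)
E
```

```text
113.26 14.09 4.44 2.6 27.2
118.5 113.26 15.3 3.97 2.57 27.7
119.0 113.47 16.71 5.09 2.59 28.1
```

Force says about 4 N on the cleats but travel suggests nearer 2–3 N, so a little more push will put both estimates inside the window. Then I'll release.

```bash
python3 - <<'E'
from h import *
z=float(np.load("z.npy")); d=float(np.load("d.npy")); r=rd(10); print(*map(float,r))
for k in range(5):
    if r[1]>18.4 or r[0]>114.3: break
    d+=.0005; bot.move_linear(tcp(d,z),speed=.01); bot.wait(.2); r=rd(10); print(round(d*1e3,1),*map(float,r))
# relieve the push without moving the wedge, then let go
bot.set_gripper(.55); bot.wait(.2); print("w",bot.read_gripper_width(),*map(float,rd()))
p=np.array(bot.read_position())
bot.move_linear([p[0],p[1],.15],speed=.1)
p=np.array([*(p[:2]-U[:2]*.0),.2]); bot.move_linear(p-U*.14+[0,0,.0],speed=.15)
im,pp=wrist(); cv2.imwrite("pics/w_end.png",im[...,::-1])
im=bot.camera("side"); cv2.imwrite("pics/side2.png",cv2.resize(im[120:230,200:320,::-1],None,fx=5,fy=5,interpolation=cv2.INTER_CUBIC))
print(pp,bot.read_clock())
E
```

```text
113.47 16.71 5.09 2.59 28.1
119.5 113.63 16.61 5.44 2.6 28.6
120.0 113.78 17.75 6.19 2.6 29.1
120.5 113.92 18.2 8.53 2.58 29.5
121.0 114.12 18.84 8.14 2.57 29.9
w 0.5517158160728084 121.61 0.67 0.6 3.99 30.4
(array([ 0.4941054 , -0.14454969,  0.19977223]), array([-5.12937799e-04,  6.45583372e-01,  7.63689595e-01, -2.21189064e-04])) 33.2917
```

View pics/w_end.png

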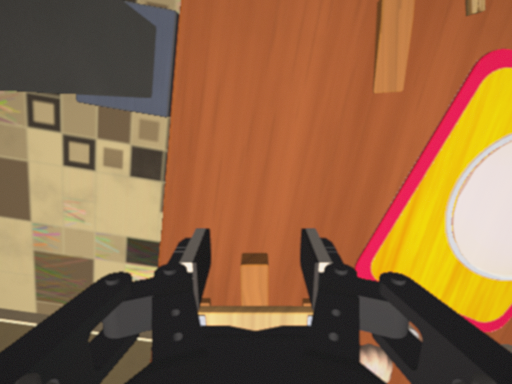

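View pics/side2.png

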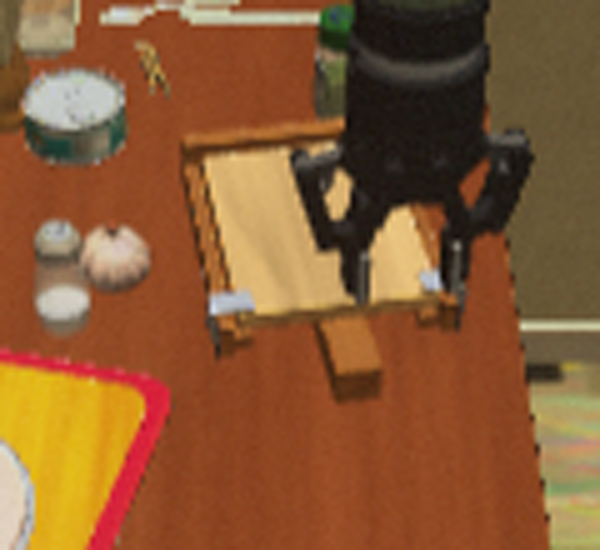

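The wedge is centred under the front edge (wedge at column 255, board spanning about 199–311). The board is up against both cleats, the bystanders in view haven't moved, and the gripper is clear. Force and travel both put the cleat load at about 3–4 N.

```bash
python3 - <<'E'
from h import *
bot.wait(.3); print(bot.close_job(), bot.read_clock())
E
```

```text
the job is handed in; nothing more can be done
the job is handed in; nothing more can be done
```

I slid the long wedge squarely under the middle of the board's front edge until the board came up against both cleats, let go and handed the job in after about 34 s; I estimate the cleat load at 3–4 N from push force and travel, not from a direct measurement.

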